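Draw out the capping machine's tray and snug the canister's cap

TASK

One of the cardboard tubes on the bench stands in the way of the white capping machine's tray: stand that one upright in the blue tube bin beside the tube already there, leaving the other tubes and the rest of the bench as they are. Then pull the tray out by its black knob to its stop, and screw the cap of the canister on it down clockwise until it is snug, without overtightening it. Leave the tray out.

Things in the scene. Friction and masses are not known exactly. Their poses are not given: they have to be found in the camera images.
- machine: white sheet-metal capping machine with a tall lever, fixed; 240 mm wide (y), 280 mm deep, 340 mm tall. Origin on the bench under the middle of its front face; its +x points back into the machine, so the tray comes out along its -x; z up. The mouth under its front panel is open up to 200 mm above the bench
- tray (a joint): how far the tray is out, m: 0 home, 0.2 at its stop; stays where left; about 4 N plus 5 N per m/s to slide. The steel tray is 160 mm wide, 265 mm long, underside 44 mm, surface 50 mm and rim 60 mm above the bench; its front edge is 125 mm before the machine's front face at 0, 325 mm at the stop. Starts at 0 to 0.02
- tray_handle (a point): centre of the tray's upright black knob, a cylinder of 26 mm diameter from 70 to 115 mm above the bench on a thinner stem; this point is 95 mm above the bench, 15 mm inside the tray's front edge, in the middle of its width; can be gripped from above at any yaw
- cap_grip (a point): on the axis of the ribbed grey screw cap of the aluminium canister, at grip height, 127 mm above the bench. The cap is 54 mm in diameter, 116 to 140 mm above the bench; the canister below is 50 mm in diameter. It rides on the tray 175 mm behind the knob, inside the machine until the tray is drawn; fully out it is 135 mm before the front face
- cap (a joint): turn of the cap on its canister, rad: grows clockwise seen from above (tightening); the thread ends at 2.4, before that it drags with only about 0.04 N m. It stays where it is left. It starts somewhere between 0.1 and 1.4
- canister (a joint): twist of the canister in its springy rubber nest, rad, clockwise from above positive, 0 at rest; 1.8 N m per rad. Once the cap is at the end of its thread this shows the tightening torque; it springs back when the cap is let go. Snug is 0.14 to 0.42 rad (0.25 to 0.75 N m); more is overtightened
- bin: blue open bin, fixed, 240 mm (its x) by 160 mm (its y), walls 60 mm high and 5 mm thick, floor 5 mm thick; origin at the centre of its underside
- stock_tube: a cardboard tube like the others (diameter 40 mm, 120 mm tall, loose, origin at the centre of its underside), standing in the bin within 60 mm of its middle along the bin's x; leave it there
- tube_a: loose upright cardboard tube with a white lid, diameter 40 mm, 120 mm tall, about 90 g; origin at the centre of its underside, z up. One of tube_a, tube_b, tube_c (whichever, it changes) stands on the bench in the tray's path, beyond the tray's front edge; the other two stand beside the path.
- tube_b: loose upright cardboard tube with a white lid, diameter 40 mm, 120 mm tall, about 90 g; origin at the centre of its underside, z up. One of tube_a, tube_b, tube_c (whichever, it changes) stands on the bench in the tray's path, beyond the tray's front edge; the other two stand beside the path.
- tube_c: loose upright cardboard tube with a white lid, diameter 40 mm, 120 mm tall, about 90 g; origin at the centre of its underside, z up. One of tube_a, tube_b, tube_c (whichever, it changes) stands on the bench in the tray's path, beyond the tray's front edge; the other two stand beside the path.
- wrench: loose steel wrench lying on the bench at the far right; leave it
- film_roll: loose upright roll of film, diameter 80 mm, 62 mm tall, on the bench at the far side; origin under its centre; leave it

How it is judged:
By the outcome, as a careful person would: the job done as asked, in the order asked, and still so for the second after the job is handed in, with the robot touching nothing.
It also fails if it takes over 72 s, if anything falls off the work surface, if the arm or the gripper's body presses on something with over 40 N, if the wrist force passes 120 N, or if a joint passes its speed limit or range.

ROBOT

A 6-joint arm with a two-finger parallel gripper is mounted at the origin on the work surface. World frame = base frame: x ahead of the robot, y to its left, z up, the work surface at z = 0. Lengths are in m, angles in degrees, forces in N, time in s.
With the tool pointing down it reaches from about 0.3 to 0.875 m from the base axis. Payload 6.4 kg.
Tool frame: the origin (TCP) lies at the very end of the fingers, on their centre line; the grasp point (between the pads) lies 19 mm behind it; z points along the fingers, y is the line along which they close (so a half turn about z gives the same grasp; the last joint's range is limited). The gripper opens to 88 mm and grips with 3 to 60 N. Pads are 18 mm wide; open, the fingers measure 123 mm over their backs; the gripper's body (75 mm by 187 mm) begins 45 mm behind the grasp point.
Start: joints at [-80.575, 10.359, 92.074, -0, 77.567, -11.82], TCP at [0.208, -0.536, 0.239] pointing down, gripper open.
Joint ranges: [-171.53, 171.53], [-51.25, 118.39], [17.06, 147.69], [-65.23, 245.23], [0, 150.52], [-178.68, 178.68]. Speed limits (degrees/s): [147.25, 147.25, 172.46, 180, 180, 180].

INTERFACE

Orientations are given as a 3x3 rotation matrix whose columns are the frame's x, y, z axes.
In Python, from rig import monitor, viewer, job_done gives the robot as it stands.
- The arm moves only by the tool carry_out, never from a script. Its argument "steps" is a list of rows, each a list of 6 numbers: the shift along the tool's x, y, z in mm, then the turn, a rotation vector about the tool's x, y, z in rad. In form: [[tx, ty, tz, rx, ry, rz], ...]. A call has 1 to 12 rows; each row shifts and turns the commanded pose from where the row before left it, along the tool's axes as they then stand; what a row does not reach is not made up. A row lasts 1/8 s, in which the tool goes at most 62.5 mm and 10.7 degrees, less where a joint would pass 70% of its speed; a pose out of reach is approached as far as the arm can. A call with a gripper value outside its range is refused whole. "hand" is the closure, from -1 (fully open) to 1 (shut), set as the call begins (left out, the last holds). The fingers move at their own pace and stop on an object; "squeeze" is the grip in N (left out, the last holds). Time passes only in rows, so rows that do not move let the fingers close. It gives the time, the measured TCP pose, the force, the opening and the grip force at its end, in the units of the state.
- monitor.get_state(): the state, without advancing time (a new reading comes with each control period).
- viewer.camera(name): name is "side" or "top" or "wrist"; returns a dict with "color" (420x560x3 uint8, red, green, blue), "K" (3x3 intrinsics, pixels), "k1" (the pictures are not rectified: a ray, as slopes to the right and down, at radius r is drawn at 1 + k1 r^2 times it, then the intrinsics apply), "cam_to_world" (4x4, takes a point from camera to world coordinates). Camera axes: x right, y down, z forward; pixel columns grow to the right and rows downward; lengths in m; the calibration is good to about 2 mm. A picture is of the moment at which its call begins. There is no depth.
- job_done(): hands the job in; it is judged then, once.
The state is a dict: "time": time; "joints": joint angles; "joint_velocities": joint speeds; "tau": joint torques, N m; "eef_pos": TCP position; "eef_rot": TCP orientation; "force": force on the tool from outside, world axes, zero at the start; "torque": the same for the moment, N m; "grip_width": finger opening in m; "finger_force": force on a finger pad.
Only numpy, scipy, OpenCV 4.12 (cv2) and the standard library are available. Lean on these libraries where they do the work, as an engineer would, in place of code of your own. Each camera call takes 0.05 s, during which the arm holds its last target. There are 200 camera calls.

## Working session

There is one attempt and no reset: what is moved stays moved. The work goes in short steps, Python scripts to look and compute and a tool call to move; the robot and the scene stay as the last step left them, time stands still between calls to the robot, and variables do not carry over. Pictures are saved under pics/ and viewed, at most 10 in all, crops included, and the job is handed in when it is done.

Besides the shell and the picture viewer there is one more tool, called after "Call:" as name([rows], argument=value, ...), one row to a line, values as JSON. carry_out: Moves the arm, as the interface text tells. Its arguments: {"type":"object","properties":{"steps":{"type":"array"},"hand":{"type":"number"},"squeeze":{"type":"number"}},"required":["steps"]}

```bash
mkdir -p pics; python3 - <<'E'
from rig import monitor, viewer
import cv2,numpy as np,pickle
s=monitor.get_state(); print(s)
d={}
for n in ("side","top"):
    c=viewer.camera(n); d[n]=c; cv2.imwrite(f"pics/{n}0.png",c["color"][:,:,::-1]); print(n,c["K"],c["k1"],np.round(c["cam_to_world"],3).tolist())
pickle.dump(d,open("cams.pkl","wb"))
E
```

```text
{'time': 0.0, 'joints': array([-8.05754132e+01,  1.04011580e+01,  9.21306008e+01, -1.36606187e-03,
        7.75660992e+01, -1.18192933e+01]), 'joint_velocities': array([-0.00042536, -0.04024686, -0.09958227, -0.04692848,  0.02317416,
       -0.02901472]), 'tau': array([ 2.02647199e-03, -4.33853209e+01, -3.41854227e+01,  7.03893718e-02,
        3.84629262e-02, -1.39568756e-04]), 'eef_pos': array([ 0.20827424, -0.53539284,  0.23782625]), 'eef_rot': array([[ 9.32044759e-01,  3.62343037e-01, -3.02643165e-04],
       [ 3.62343015e-01, -9.32043300e-01,  1.68107598e-03],
       [ 3.27049641e-04, -1.67649869e-03, -9.99998541e-01]]), 'force': array([-0.01071067, -1.49095513,  0.49584047]), 'torque': array([-0.0047569 ,  0.01081115, -0.05319222]), 'finger_force': 0.0, 'grip_width': 0.08829475611910802}
side [[537.37945769   0.         271.83711917]
 [  0.         537.37945769 214.65699438]
 [  0.           0.           1.        ]] -0.13301424677357016 [[0.731, 0.647, -0.217, 0.892], [0.682, -0.697, 0.222, -0.312], [-0.008, -0.311, -0.951, 1.46], [0.0, 0.0, 0.0, 1.0]]
top [[535.73342418   0.         280.17137922]
 [  0.         535.73342418 208.72558505]
 [  0.           0.           1.        ]] -0.1415177597822726 [[-0.026, -0.993, 0.114, 0.388], [-1.0, 0.026, -0.004, 0.01], [0.001, -0.114, -0.994, 1.623], [0.0, 0.0, 0.0, 1.0]]
```

View pics/top0.png

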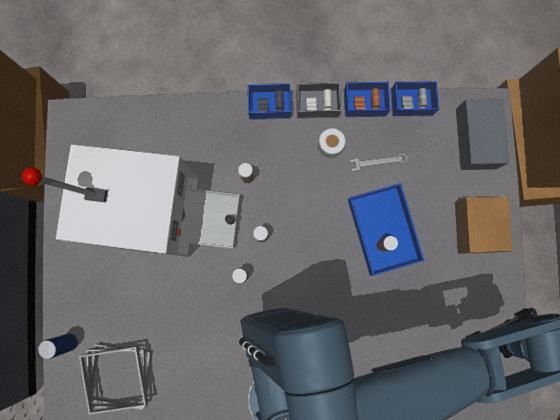

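View pics/side0.png

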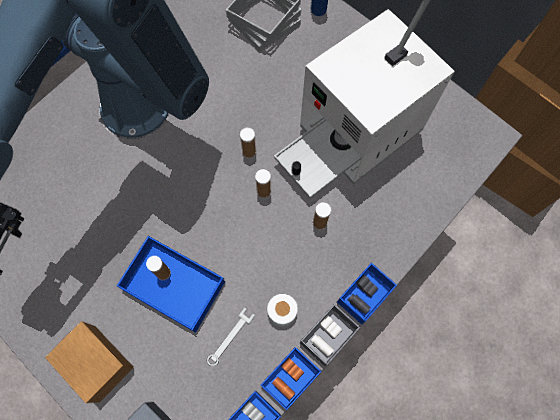

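Top view: the machine is on the left with its tray opening to the right, the knob at (230,218). Tube lids are at (246,171), (261,233) and (239,275), and the middle one stands in the path. The bin is centred near (386,229) with the stock tube at (390,243). In the side view the tube lids are at (247,135), (263,177) and (322,209), and the knob is at (297,167).

```bash
cat > h.py <<'E'
import numpy as np,cv2
def ray(c,p):
    K=np.array(c["K"]);k=c["k1"];T=np.array(c["cam_to_world"])
    u=cv2.undistortPoints(np.array([[p]],float),K,np.array([k,0,0,0,0.]))[0,0]
    return T[:3,3],T[:3,:3]@np.array([u[0],u[1],1])
def at(c,p,z):
    o,d=ray(c,p);return o+d*(z-o[2])/d[2]
def blob(c,p,f,r=11):
    im=c["color"].astype(int);x,y=p
    w=im[y-r:y+r+1,x-r:x+r+1];m=f(w).astype(np.uint8)
    n,l,st,ce=cv2.connectedComponentsWithStats(m)
    i=min((i for i in range(1,n) if st[i,4]>15),key=lambda i:np.hypot(*(ce[i]-r)))
    return ce[i]+[x-r,y-r],st[i,4]
white=lambda w:w.min(2)>170
black=lambda w:w.max(2)<50
E
python3 - <<'E'
import pickle;from h import *
d=pickle.load(open("cams.pkl","rb"));t,s=d["top"],d["side"]
for n,a,b in(("far",(246,171),(322,209)),("mid",(261,233),(263,177)),("near",(239,275),(247,135)),("stock",(390,243),(155,264))):
    pa,na=blob(t,a,white);pb,nb=blob(s,b,white)
    print(n,pa,na,pb,nb,at(t,pa,.12).round(4),at(s,pb,.12).round(4))
for n,c,a in(("T",t,(230,218)),("S",s,(297,166))):
    p,k=blob(c,a,black,9);print("knob",n,p,k,at(c,p,.105).round(4))
for p in((349,197),(401,184),(423,260),(371,274)):print("binT",at(t,p,.06).round(4))
for p in((148,237),(224,279),(194,331),(118,286)):print("binS",at(s,p,.06).round(4))
for p in((180,157),(165,253)):print("machT",at(t,p,.34).round(4))
for p in((303,67),(371,135)):print("machS",at(s,p,.34).round(4))
for p in((241,194),(237,248)):print("trayT",at(t,p,.06).round(4))
for p in((275,156),(310,196)):print("trayS",at(s,p,.06).round(4))
for n,c,o in(("tray",t,(150,140,310,290)),):
    x,y,X,Y=o;a=cv2.resize(c["color"][y:Y,x:X,::-1],None,fx=4,fy=4,interpolation=2);cv2.imwrite("pics/tc.png",a)
E
```

```text
far [244.86206897 169.30344828] 145 [322.93989071 209.06557377] 183 [0.6753 0.1028 0.12  ] [0.674  0.1044 0.12  ]
mid [260.09459459 232.77027027] 148 [262.46022727 175.66477273] 176 [0.493  0.0633 0.12  ] [0.4921 0.065  0.12  ]
near [238.87096774 275.52258065] 155 [246.91304348 133.69565217] 161 [0.3749 0.1253 0.12  ] [0.3743 0.127  0.12  ]
stock [390.34459459 242.72297297] 148 [153.54497354 263.08465608] 189 [ 0.4549 -0.3033  0.12  ] [ 0.4523 -0.3014  0.12  ]Traceback (most recent call last):
  File "<stdin>", line 7, in <module>
  File "h.py", line 12, in blob
    i=min((i for i in range(1,n) if st[i,4]>15),key=lambda i:np.hypot(*(ce[i]-r)))
ValueError: min() iterable argument is empty
```

```bash
python3 - <<'E'
import pickle;from h import *
d=pickle.load(open("cams.pkl","rb"));t,s=d["top"],d["side"]
for p in((349,197),(401,184),(423,260),(371,274)):print("binT",at(t,p,.06).round(4))
for p in((148,237),(224,279),(194,331),(118,286)):print("binS",at(s,p,.06).round(4))
for p in((180,157),(165,253)):print("machT",at(t,p,.34).round(4))
for p in((303,67),(371,135)):print("machS",at(s,p,.34).round(4))
for p in((241,194),(237,248)):print("trayT",at(t,p,.06).round(4))
for p in((275,156),(310,196)):print("trayS",at(s,p,.06).round(4))
x,y,X,Y=170,165,270,265;a=cv2.resize(t["color"][y:Y,x:X,::-1],None,fx=4,fy=4,interpolation=2)
x,y,X,Y=250,115,350,215;b=cv2.resize(s["color"][y:Y,x:X,::-1],None,fx=4,fy=4,interpolation=2)
cv2.imwrite("pics/tc.png",np.hstack([a,b]))
for n,c,a in(("T",t,(230,218)),("S",s,(297,166))):
    p,k=blob(c,a,lambda w:w.max(2)<80,9);print("knob",n,p,k,at(c,p,.105).round(4))
E
```

```text
binT [ 0.596  -0.1991  0.06  ]
binT [ 0.6311 -0.3565  0.06  ]
binT [ 0.4039 -0.4109  0.06  ]
binT [ 0.3681 -0.2548  0.06  ]
binS [ 0.3682 -0.2614  0.06  ]
binS [ 0.6016 -0.2017  0.06  ]
binS [ 0.6406 -0.3528  0.06  ]
binS [ 0.408  -0.4102  0.06  ]
machT [0.6685 0.2482 0.34  ]
machT [0.4344 0.2857 0.34  ]
machS [0.4336 0.2785 0.34  ]
machS [0.6721 0.2487 0.34  ]
trayT [0.6131 0.1192 0.06  ]
trayT [0.4544 0.1338 0.06  ]
trayS [0.4589 0.1501 0.06  ]
trayS [0.6126 0.1273 0.06  ]
knob T [229.64705882 219.13235294] 68 [0.5352 0.1497 0.105 ]
knob S [296.01851852 168.39814815] 108 [0.5402 0.1472 0.105 ]
```

View pics/tc.png

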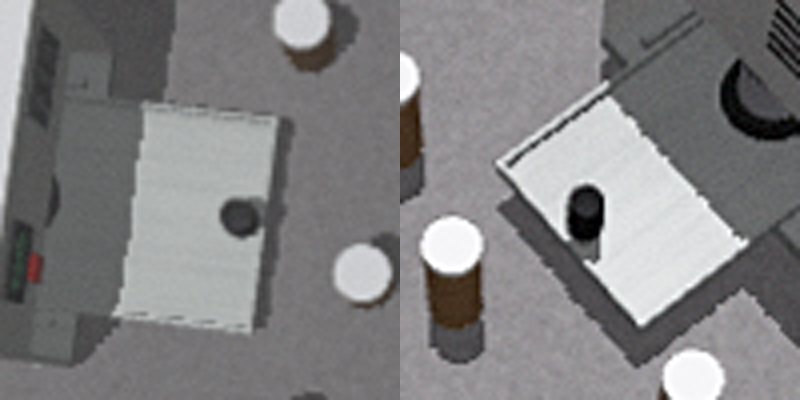

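The knob is at about (0.537, 0.149) and the pull direction is about (-0.14, -0.99). The crop shows the middle tube, at (0.493, 0.064), just in front of the tray, 32 mm off its centreline. I'll turn the tool to yaw 82° first.

Call:
carry_out([
  [0,0,0,0,0,-0.177],
  [0,0,0,0,0,-0.177],
  [0,0,0,0,0,-0.177],
  [0,0,0,0,0,-0.177],
  [0,0,0,0,0,-0.177],
  [0,0,0,0,0,-0.174],
  [0,0,0,0,0,0],
], hand=-1, squeeze=15)

```text
time: 0.98
eef_pos: [0.2083, -0.5356, 0.2383]
eef_rot: [[0.142, 0.99, -0.0], [0.99, -0.142, 0.001], [0.001, -0.0, -1.0]]
force: [-0.1, -0.7, -0.3]
grip_width: 0.088
finger_force: 0.0
```

```bash
cat > go.py <<'E'
import sys,numpy as np
from rig import monitor
from scipy.spatial.transform import Rotation as R
s=monitor.get_state();a=list(map(float,sys.argv[1:]))
r=s["eef_rot"];p=s["eef_pos"]
print("t",s["time"],"pos",p.round(4),"yaw",np.degrees(np.arctan2(r[1,0],r[0,0])).round(2),"F",s["force"].round(1),"T",s["torque"].round(2),"w",round(s["grip_width"],4),s["finger_force"],"J",s["joints"].round(1))
if a: print("tool shift mm",(r.T@(np.array(a[:3])-p)*1000).round(1))
E
python3 go.py .4928 .064 .20
```

```text
t 0.975 pos [ 0.2083 -0.5356  0.2383] yaw 81.83 F [-0.1 -0.7 -0.3] T [-0.03 -0.05  0.04] w 0.088 0.0 J [-80.6  10.4  92.1   0.   77.6 -72.4]
tool shift mm [633.9 196.4  38.7]
```

Call:
carry_out([
  [48,15,2,0,0,0],
  [48,15,2,0,0,0],
  [48,15,2,0,0,0],
  [48,15,2,0,0,0],
  [48,15,2,0,0,0],
  [48,15,2,0,0,0],
  [48,15,2,0,0,0],
  [48,15,2,0,0,0],
  [48,15,2,0,0,0],
  [48,15,2,0,0,0],
  [48,15,2,0,0,0],
  [48,15,2,0,0,0],
])

```text
time: 2.48
eef_pos: [0.468, 0.0107, 0.2148]
eef_rot: [[0.145, 0.989, 0.0], [0.989, -0.145, -0.0], [-0.0, 0.0, -1.0]]
force: [0.7, -1.2, -0.2]
grip_width: 0.088
finger_force: 0.0
```

Call:
carry_out([
  [50,15,5,0,0,0],
  [8,1,5,0,0,0],
  [0,0,0,0,0,0],
  [0,0,0,0,0,0],
])

```text
time: 2.98
eef_pos: [0.4912, 0.0632, 0.2047]
eef_rot: [[0.143, 0.99, -0.0], [0.99, -0.143, -0.0], [-0.0, -0.0, -1.0]]
force: [-0.3, -0.4, 1.1]
grip_width: 0.088
finger_force: 0.0
```

```bash
python3 go.py .4928 .064 .071
```

```text
t 2.975 pos [0.4912 0.0632 0.2047] yaw 81.79 F [-0.3 -0.4  1.1] T [-0.07 -0.07 -0.04] w 0.088 0.0 J [ -6.4   2.  105.3  -0.   72.7   1.8]
tool shift mm [  1.1   1.5 133.7]
```

Call:
carry_out([
  [1,1.5,40,0,0,0],
  [0,0,40,0,0,0],
  [0,0,35,0,0,0],
  [0,0,19,0,0,0],
  [0,0,0,0,0,0],
  [0,0,0,0,0,0],
])

```text
time: 3.72
eef_pos: [0.4939, 0.0642, 0.0718]
eef_rot: [[0.142, 0.99, 0.002], [0.99, -0.142, -0.0], [-0.0, 0.002, -1.0]]
force: [0.8, 0.6, 0.2]
grip_width: 0.0882
finger_force: 0.0
```

Call:
carry_out([
  [0,0,0,0,0,0],
  [0,0,0,0,0,0],
  [0,0,0,0,0,0],
  [0,0,0,0,0,0],
  [0,0,0,0,0,0],
  [0,0,0,0,0,0],
], hand=1, squeeze=15)

```text
time: 4.47
eef_pos: [0.4931, 0.0651, 0.0706]
eef_rot: [[0.14, 0.99, -0.0], [0.99, -0.14, 0.0], [-0.0, -0.0, -1.0]]
force: [0.5, -0.4, 0.7]
grip_width: 0.0397
finger_force: 15.0
```

Gripped: width is 40 mm. Next I lift, then turn to bin yaw 14° (-68°, so +1.18 rad about tool z).

Call:
carry_out([
  [0,0,-30,0,0,0],
  [0,0,-40,0,0,0],
  [0,0,-40,0,0,0],
  [0,0,0,0,0,0.168],
  [0,0,0,0,0,0.168],
  [0,0,0,0,0,0.168],
  [0,0,0,0,0,0.168],
  [0,0,0,0,0,0.168],
  [0,0,0,0,0,0.168],
  [0,0,0,0,0,0.168],
  [0,0,0,0,0,0],
  [0,0,0,0,0,0],
])

```text
time: 5.98
eef_pos: [0.493, 0.065, 0.1806]
eef_rot: [[0.967, 0.254, -0.0], [0.254, -0.967, 0.0], [-0.0, -0.0, -1.0]]
force: [-0.1, 0.2, -0.9]
grip_width: 0.0395
finger_force: 15.0
```

```bash
python3 go.py .541 -.296 .18
```

```text
t 5.975 pos [0.493  0.065  0.1806] yaw 14.73 F [-0.1  0.2 -0.9] T [ 0.03 -0.04 -0.07] w 0.0395 14.97963409870863 J [ -6.2   4.  106.3  -0.   69.7  69.1]
tool shift mm [-45.4 361.4   0.6]
```

Call:
carry_out([
  [-3,25,0,0,0,0],
  [-5,40,0,0,0,0],
  [-5,40,0,0,0,0],
  [-5,40,0,0,0,0],
  [-5,40,0,0,0,0],
  [-5,40,0,0,0,0],
  [-5,40,0,0,0,0],
  [-5,40,0,0,0,0],
  [-4,35,0,0,0,0],
  [-3,21,0,0,0,0],
  [0,0,0,0,0,0],
  [0,0,0,0,0,0],
])

```text
time: 7.48
eef_pos: [0.5401, -0.2945, 0.1804]
eef_rot: [[0.968, 0.252, -0.001], [0.252, -0.968, 0.001], [-0.0, -0.001, -1.0]]
force: [-0.2, 0.5, -0.5]
grip_width: 0.0398
finger_force: 15.0
```

```bash
python3 go.py .541 -.296 .077
python3 - <<'E'
from rig import viewer;import cv2,numpy as np
a=viewer.camera("side")["color"];b=viewer.camera("top")["color"]
cv2.imwrite("pics/p1.png",np.hstack([cv2.resize(a[180:380,80:280],(400,400)),cv2.resize(b[150:350,280:480],(400,400))])[:,:,::-1])
E
```

```text
t 7.475 pos [ 0.5401 -0.2945  0.1804] yaw 14.61 F [-0.2  0.5 -0.5] T [-0.02 -0.02 -0.02] w 0.0398 14.979484570794739 J [-39.7  18.6  89.    0.   72.5  35.7]
tool shift mm [  0.5   1.8 103.4]
```

View pics/p1.png

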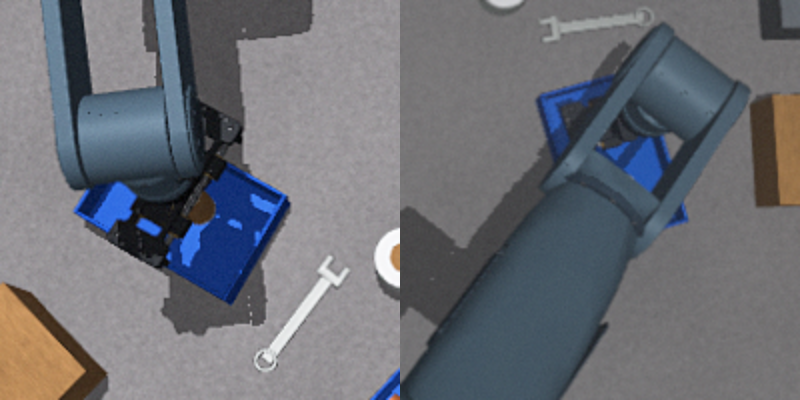

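The tube hangs over the free half of the bin: (200,208) in the left crop. Now I lower it.

Call:
carry_out([
  [0,1,40,0,0,0],
  [0,0,35,0,0,0],
  [0,0,20,0,0,0],
  [0,0,5,0,0,0],
  [0,0,3,0,0,0],
  [0,0,1.5,0,0,0],
  [0,0,0,0,0,0],
])

```text
time: 8.45
eef_pos: [0.5409, -0.2971, 0.0771]
eef_rot: [[0.968, 0.251, 0.001], [0.251, -0.968, -0.001], [0.001, 0.001, -1.0]]
force: [-0.2, 0.1, -1.4]
grip_width: 0.0396
finger_force: 15.0
```

Call:
carry_out([
  [0,0,0,0,0,0],
  [0,0,0,0,0,0],
  [0,0,0,0,0,0],
  [0,0,0,0,0,0],
  [0,0,0,0,0,0],
  [0,0,-10,0,0,0],
  [0,0,-20,0,0,0],
  [0,0,-40,0,0,0],
  [0,0,-40,0,0,0],
], hand=-1)

```text
time: 9.57
eef_pos: [0.5407, -0.2968, 0.189]
eef_rot: [[0.968, 0.251, 0.001], [0.251, -0.968, -0.001], [0.001, 0.001, -1.0]]
force: [0.2, -0.1, 0.7]
grip_width: 0.0882
finger_force: 0.0
```

Call:
carry_out([
  [0,-30,0,0,0,-0.168],
  [0,-40,0,0,0,-0.168],
  [0,-40,0,0,0,-0.168],
  [0,-40,0,0,0,-0.168],
  [0,0,0,0,0,-0.168],
  [0,0,0,0,0,-0.168],
  [0,0,0,0,0,-0.168],
  [0,0,0,0,0,0],
  [0,0,0,0,0,0],
])

```text
time: 10.7
eef_pos: [0.4671, -0.169, 0.1871]
eef_rot: [[0.144, 0.99, 0.001], [0.99, -0.144, -0.001], [-0.001, 0.001, -1.0]]
force: [-0.8, -0.3, -0.1]
grip_width: 0.0881
finger_force: 0.0
```

```bash
python3 go.py .510 -.042 .19
python3 - <<'E'
from rig import viewer;import cv2,numpy as np
from h import *
s=viewer.camera("side");t=viewer.camera("top");a=s["color"];b=t["color"]
cv2.imwrite("pics/p2.png",np.hstack([a[80:380,80:380],b[100:400,200:500]])[:,:,::-1])
try:
  for c in((154,263),(192,262)):
    p,n=blob(s,c,white,14);print(p,n,at(s,p,.125).round(4))
except Exception as e:print(e)
E
```

```text
t 10.7 pos [ 0.4671 -0.169   0.1871] yaw 81.73 F [-0.8 -0.3 -0.1] T [-0.02 -0.11 -0.  ] w 0.0881 0.0 J [-33.6   3.4 106.1   0.   70.4 -25.3]
tool shift mm [131.9  24.2  -3. ]
[153.5106383  263.06382979] 188 [ 0.4539 -0.3015  0.125 ]
min() iterable argument is empty
```

View pics/p2.png

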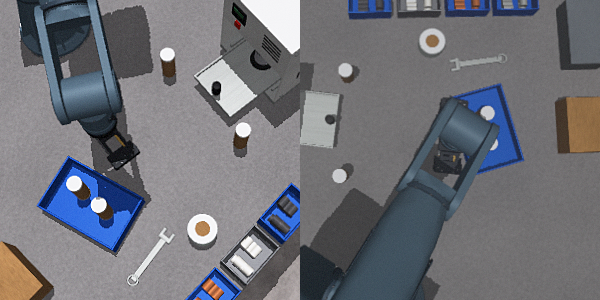

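The tube stands beside the stock tube (lids at (75,183) and (98,205) in the left half), and the path is clear. On to the knob.

```bash
python3 go.py .538 .149 .19
```

```text
t 10.8 pos [ 0.467  -0.169   0.1866] yaw 81.8 F [ 0.7 -0.3 -0.4] T [-0.04 -0.03  0.01] w 0.0882 0.0 J [-33.6   3.4 106.1   0.   70.4 -25.4]
tool shift mm [324.8  25.   -3.5]
```

Call:
carry_out([
  [30,3,0,0,0,0],
  [45,3,0,0,0,0],
  [45,3,0,0,0,0],
  [45,3,0,0,0,0],
  [45,3,0,0,0,0],
  [45,3,0,0,0,0],
  [45,4,0,0,0,0],
  [25,3,0,0,0,0],
  [0,0,0,0,0,0],
  [0,0,0,0,0,0],
])

```text
time: 12.05
eef_pos: [0.537, 0.1488, 0.186]
eef_rot: [[0.141, 0.99, -0.001], [0.99, -0.141, -0.0], [-0.001, -0.001, -1.0]]
force: [0.5, -0.3, -1.4]
grip_width: 0.0882
finger_force: 0.0
```

```bash
python3 go.py .538 .149 .077
```

```text
t 12.05 pos [0.537  0.1488 0.186 ] yaw 81.89 F [ 0.5 -0.3 -1.4] T [ 0.02 -0.07 -0.  ] w 0.0882 0.0 J [ 3.3 11.2 97.5 -0.  71.4 11.4]
tool shift mm [  0.4   1.  109. ]
```

Call:
carry_out([
  [0,0,40,0,0,0],
  [0,0,40,0,0,0],
  [0,0,29,0,0,0],
  [0,0,0,0,0,0],
])

```text
time: 12.55
eef_pos: [0.5351, 0.148, 0.075]
eef_rot: [[0.143, 0.99, -0.005], [0.99, -0.143, -0.0], [-0.001, -0.005, -1.0]]
force: [-1.0, -0.2, -0.1]
grip_width: 0.088
finger_force: 0.0
```

Call:
carry_out([
  [0,0,0,0,0,0],
  [0,0,0,0,0,0],
  [0,0,0,0,0,0],
  [0,0,0,0,0,0],
  [0,0,0,0,0,0],
  [0,0,0,0,0,0],
  [0,0,0,0,0,0],
], hand=1, squeeze=30)

```text
time: 13.42
eef_pos: [0.5351, 0.1497, 0.0769]
eef_rot: [[0.14, 0.99, -0.005], [0.99, -0.14, 0.0], [-0.001, -0.005, -1.0]]
force: [-7.9, 0.5, 6.8]
grip_width: 0.0251
finger_force: 30.0
```

Call:
carry_out([
  [-5,-2,0,0,0,0],
  [-15,0,0,0,0,0],
  [-20,0,0,0,0,0],
  [-20,0,0,0,0,0],
  [-20,0,0,0,0,0],
  [-20,0,0,0,0,0],
  [-20,0,0,0,0,0],
  [-20,0,0,0,0,0],
  [-20,0,0,0,0,0],
  [-10,0,0,0,0,0],
  [-5,0,0,0,0,0],
  [0,0,0,0,0,0],
])

```text
time: 14.92
eef_pos: [0.5101, -0.0241, 0.077]
eef_rot: [[0.14, 0.99, -0.001], [0.99, -0.14, -0.001], [-0.001, -0.001, -1.0]]
force: [-2.0, -1.9, -0.7]
grip_width: 0.0251
finger_force: 30.0
```

Call:
carry_out([
  [-5,0,0,0,0,0],
  [-4,0,0,0,0,0],
  [-4,0,0,0,0,0],
  [-4,0,0,0,0,0],
  [0,0,0,0,0,0],
])

```text
time: 15.55
eef_pos: [0.5077, -0.0406, 0.077]
eef_rot: [[0.14, 0.99, -0.001], [0.99, -0.14, -0.0], [-0.0, -0.001, -1.0]]
force: [-3.7, 1.8, 0.2]
grip_width: 0.0254
finger_force: 30.0
```

```bash
python3 go.py .510 -.042 .077
```

```text
t 15.55 pos [ 0.5077 -0.0406  0.077 ] yaw 81.92 F [-3.7  1.8  0.2] T [0.25 0.8  0.04] w 0.0254 29.983524531126022 J [-17.9  14.4 108.3  -0.   57.4  -9.8]
tool shift mm [-1.   2.4 -0. ]
```

Go on to the stop, watching the force.

Call:
carry_out([
  [-2,0,0,0,0,0],
  [-2,0,0,0,0,0],
  [-2,0,0,0,0,0],
  [0,0,0,0,0,0],
])

```text
time: 16.05
eef_pos: [0.5075, -0.0417, 0.0769]
eef_rot: [[0.141, 0.99, 0.0], [0.99, -0.141, 0.008], [0.008, -0.001, -1.0]]
force: [1.8, 24.0, 1.1]
grip_width: 0.0252
finger_force: 30.0
```

Call:
carry_out([
  [-2,0,0,0,0,0],
  [-2,0,0,0,0,0],
  [0,0,0,0,0,0],
])

```text
time: 16.42
eef_pos: [0.5075, -0.0421, 0.0769]
eef_rot: [[0.141, 0.99, 0.002], [0.99, -0.141, 0.014], [0.014, -0.0, -1.0]]
force: [6.8, 40.1, 1.5]
grip_width: 0.0253
finger_force: 30.0
```

At the stop: the force climbs without motion. I relax the pull, release and rise.

Call:
carry_out([
  [5,0,0,0,0,0],
  [3,0,0,0,0,0],
  [0,0,0,0,0,0],
])

```text
time: 16.8
eef_pos: [0.5076, -0.0417, 0.0769]
eef_rot: [[0.14, 0.99, -0.001], [0.99, -0.14, 0.001], [0.001, -0.001, -1.0]]
force: [-3.6, 6.4, -1.2]
grip_width: 0.0253
finger_force: 30.0
```

Call:
carry_out([
  [0,0,0,0,0,0],
  [0,0,0,0,0,0],
  [0,0,0,0,0,0],
  [0,0,0,0,0,0],
  [0,0,0,0,0,0],
  [0,0,-30,0,0,0],
  [0,0,-40,0,0,0],
  [0,0,-40,0,0,0],
  [0,0,0,0,0,0],
  [0,0,0,0,0,0],
], hand=-1)

```text
time: 18.05
eef_pos: [0.5076, -0.0423, 0.1866]
eef_rot: [[0.141, 0.99, -0.001], [0.99, -0.141, 0.0], [0.0, -0.001, -1.0]]
force: [0.2, 0.4, -0.5]
grip_width: 0.0884
finger_force: 0.0
```

```bash
python3 go.py .532 .132 .19
python3 - <<'E'
from rig import viewer;import cv2,numpy as np,pickle
d={n:viewer.camera(n) for n in("side","top","wrist")};pickle.dump(d,open("c2.pkl","wb"))
a=d["side"]["color"][60:210,200:350];b=d["top"]["color"][150:300,160:310];c=d["wrist"]["color"]
cv2.imwrite("pics/p3.png",np.hstack([cv2.resize(a,(400,400)),cv2.resize(b,(400,400))])[:,:,::-1])
E
```

```text
t 18.05 pos [ 0.5076 -0.0423  0.1866] yaw 81.92 F [ 0.2  0.4 -0.5] T [-0.01 -0.06 -0.01] w 0.0884 0.0 J [-18.1   5.1 104.3  -0.   70.6 -10.1]
tool shift mm [176.   -0.4  -3.4]
```

View pics/p3.png

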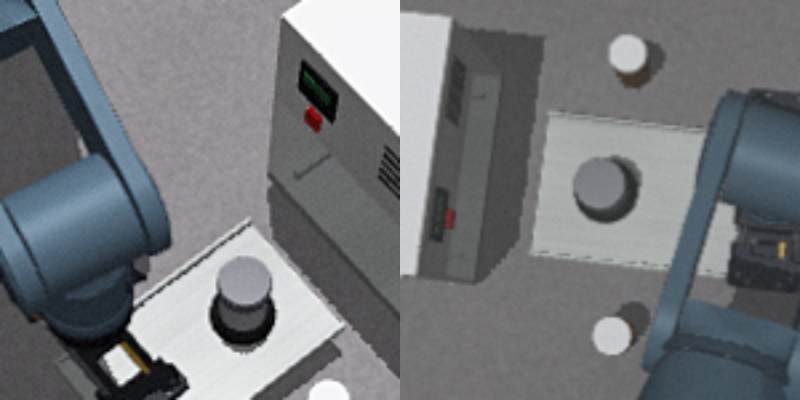

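Tray out. The cap top is at side (291.5,165.4) and top (236.1,219.8).

```bash
python3 - <<'E'
import pickle;from h import *
d=pickle.load(open("c2.pkl","rb"))
print(at(d["side"],(291.5,165.4),.14).round(4),at(d["top"],(236.1,219.75),.14).round(4))
E
```

```text
[0.5346 0.1335 0.14  ] [0.5296 0.1286 0.14  ]
```

Call:
carry_out([
  [0,0,-20,0,0,0],
  [25,0,0,0,0,0],
  [35,0,0,0,0,0],
  [40,0,0,0,0,0],
  [40,0,0,0,0,0],
  [25,0,0,0,0,0],
  [10,0,0,0,0,0],
  [0,0,0,0,0,0],
])

```text
time: 19.2
eef_pos: [0.5323, 0.1309, 0.2064]
eef_rot: [[0.14, 0.99, -0.001], [0.99, -0.14, -0.0], [-0.001, -0.001, -1.0]]
force: [-0.4, -0.3, 0.4]
grip_width: 0.088
finger_force: 0.0
```

Call:
carry_out([
  [0,0,0,0,0,-0.175],
  [0,0,0,0,0,-0.175],
  [0,0,0,0,0,-0.175],
  [0,0,0,0,0,-0.175],
  [0,0,0,0,0,-0.175],
  [0,0,0,0,0,-0.175],
  [0,0,0,0,0,-0.175],
  [0,0,0,0,0,-0.175],
  [0,0,0,0,0,0],
  [0,0,0,0,0,0],
])

```text
time: 20.45
eef_pos: [0.5326, 0.1302, 0.2071]
eef_rot: [[-0.95, 0.311, -0.0], [0.311, 0.95, -0.0], [0.0, -0.0, -1.0]]
force: [0.3, 0.2, -0.5]
grip_width: 0.0884
finger_force: 0.0
```

```bash
python3 go.py .532 .132 .108
```

```text
t 20.45 pos [0.5326 0.1302 0.2071] yaw 161.89 F [ 0.3  0.2 -0.5] T [-0.01 -0.12  0.01] w 0.0884 0.0 J [  1.3   8.7  97.8  -0.   73.5 -70.6]
tool shift mm [ 1.1  1.6 99.1]
```

Call:
carry_out([
  [1,1.5,40,0,0,0],
  [0,0,30,0,0,0],
  [0,0,20,0,0,0],
  [0,0,9,0,0,0],
  [0,0,0,0,0,0],
])

```text
time: 21.08
eef_pos: [0.532, 0.1325, 0.108]
eef_rot: [[-0.951, 0.308, -0.001], [0.308, 0.951, -0.0], [0.001, -0.0, -1.0]]
force: [0.1, 0.1, 1.1]
grip_width: 0.088
finger_force: 0.0
```

Call:
carry_out([
  [0,0,0,0,0,0],
  [0,0,0,0,0,0],
  [0,0,0,0,0,0],
  [0,0,0,0,0,0],
  [0,0,0,0,0,0],
], hand=1, squeeze=35)

```text
time: 21.7
eef_pos: [0.5327, 0.1334, 0.1087]
eef_rot: [[-0.952, 0.307, 0.002], [0.307, 0.952, 0.001], [-0.001, 0.002, -1.0]]
force: [2.1, 4.7, 1.0]
grip_width: 0.0526
finger_force: 35.0
```

```bash
python3 go.py
```

```text
t 21.7 pos [0.5327 0.1334 0.1087] yaw 162.13 F [2.1 4.7 1. ] T [ 0.73 -0.35  0.03] w 0.0526 34.99943487346172 J [ 1.600e+00  1.590e+01  1.018e+02  1.000e-01  6.220e+01 -7.050e+01]
```

Call:
carry_out([
  [0,0,0,0,0,0.08],
  [0,0,0,0,0,0.08],
  [0,0,0,0,0,0.08],
  [0,0,0,0,0,0.08],
  [0,0,0,0,0,0.08],
  [0,0,0,0,0,0.08],
  [0,0,0,0,0,0.08],
  [0,0,0,0,0,0.08],
  [0,0,0,0,0,0.08],
  [0,0,0,0,0,0.08],
  [0,0,0,0,0,0.08],
  [0,0,0,0,0,0],
])

```text
time: 23.2
eef_pos: [0.5327, 0.1335, 0.1087]
eef_rot: [[-0.369, 0.929, 0.002], [0.929, 0.369, 0.001], [0.001, 0.002, -1.0]]
force: [2.4, 5.3, 1.0]
grip_width: 0.0527
finger_force: 35.0
```

```bash
python3 go.py
```

```text
t 23.2 pos [0.5327 0.1335 0.1087] yaw 111.67 F [2.4 5.3 1. ] T [ 0.73 -0.35  0.03] w 0.0527 34.99982122331858 J [ 1.600e+00  1.590e+01  1.018e+02  1.000e-01  6.220e+01 -2.010e+01]
```

Call:
carry_out([
  [0,0,0,0,0,0.07],
  [0,0,0,0,0,0.07],
  [0,0,0,0,0,0.07],
  [0,0,0,0,0,0.06],
  [0,0,0,0,0,0],
  [0,0,0,0,0,0],
])

```text
time: 23.95
eef_pos: [0.5327, 0.1335, 0.1087]
eef_rot: [[-0.109, 0.994, 0.002], [0.994, 0.109, 0.001], [0.001, 0.002, -1.0]]
force: [2.4, 4.9, 1.8]
grip_width: 0.053
finger_force: 35.0
```

```bash
python3 go.py
```

```text
t 23.95 pos [0.5327 0.1335 0.1087] yaw 96.25 F [2.4 4.9 1.8] T [ 0.73 -0.25  0.06] w 0.053 34.999506287276745 J [ 1.600e+00  1.590e+01  1.018e+02  1.000e-01  6.220e+01 -4.700e+00]
```

Call:
carry_out([
  [0,0,0,0,0,0.07],
  [0,0,0,0,0,0.07],
  [0,0,0,0,0,0.06],
  [0,0,0,0,0,0.05],
  [0,0,0,0,0,0],
  [0,0,0,0,0,0],
])

```text
time: 24.7
eef_pos: [0.5327, 0.1335, 0.1087]
eef_rot: [[0.14, 0.99, 0.002], [0.99, -0.14, 0.001], [0.002, 0.001, -1.0]]
force: [1.8, 4.9, 0.6]
grip_width: 0.0529
finger_force: 35.0
```

```bash
python3 go.py
```

```text
t 24.7 pos [0.5327 0.1335 0.1087] yaw 81.93 F [1.8 4.9 0.6] T [ 0.72 -0.2  -0.02] w 0.0529 34.99945476651192 J [1.600e+00 1.590e+01 1.018e+02 1.000e-01 6.220e+01 9.700e+00]
```

Call:
carry_out([
  [0,0,0,0,0,0.07],
  [0,0,0,0,0,0.07],
  [0,0,0,0,0,0.06],
  [0,0,0,0,0,0.05],
  [0,0,0,0,0,0],
  [0,0,0,0,0,0],
])

```text
time: 25.45
eef_pos: [0.5327, 0.1335, 0.1087]
eef_rot: [[0.381, 0.925, 0.002], [0.925, -0.381, 0.001], [0.002, 0.001, -1.0]]
force: [1.7, 4.7, 0.3]
grip_width: 0.0528
finger_force: 35.0
```

```bash
python3 go.py
```

```text
t 25.45 pos [0.5327 0.1335 0.1087] yaw 67.6 F [1.7 4.7 0.3] T [ 0.7  -0.29  0.04] w 0.0528 34.999453872442245 J [1.600e+00 1.590e+01 1.018e+02 1.000e-01 6.220e+01 2.400e+01]
```

Call:
carry_out([
  [0,0,0,0,0,0.07],
  [0,0,0,0,0,0.07],
  [0,0,0,0,0,0.06],
  [0,0,0,0,0,0.05],
  [0,0,0,0,0,0],
  [0,0,0,0,0,0],
])

```text
time: 26.2
eef_pos: [0.5328, 0.1335, 0.1087]
eef_rot: [[0.598, 0.802, 0.002], [0.802, -0.598, 0.001], [0.002, 0.001, -1.0]]
force: [2.1, 4.9, 0.6]
grip_width: 0.0529
finger_force: 35.0
```

```bash
python3 go.py
```

```text
t 26.2 pos [0.5328 0.1335 0.1087] yaw 53.28 F [2.1 4.9 0.6] T [ 0.79 -0.26  0.06] w 0.0529 34.99934557825327 J [1.600e+00 1.590e+01 1.018e+02 1.000e-01 6.220e+01 3.830e+01]
```

Call:
carry_out([
  [0,0,0,0,0,0.07],
  [0,0,0,0,0,0.07],
  [0,0,0,0,0,0.06],
  [0,0,0,0,0,0.05],
  [0,0,0,0,0,0],
  [0,0,0,0,0,0],
])

```text
time: 26.95
eef_pos: [0.5327, 0.1334, 0.1087]
eef_rot: [[0.777, 0.63, 0.002], [0.63, -0.777, 0.001], [0.002, 0.0, -1.0]]
force: [1.7, 4.5, -0.4]
grip_width: 0.053
finger_force: 35.0
```

```bash
python3 go.py
```

```text
t 26.95 pos [0.5327 0.1334 0.1087] yaw 39.02 F [ 1.7  4.5 -0.4] T [ 0.76 -0.24  0.49] w 0.053 34.99943844974041 J [1.600e+00 1.590e+01 1.018e+02 1.000e-01 6.220e+01 5.260e+01]
```

Torque is up to about 0.49 N m, mid-range in the snug band. Let go, rise and back away.

Call:
carry_out([
  [0,0,0,0,0,0],
  [0,0,0,0,0,0],
])

```text
time: 27.2
eef_pos: [0.5328, 0.1334, 0.1087]
eef_rot: [[0.777, 0.63, 0.002], [0.63, -0.777, 0.001], [0.002, 0.0, -1.0]]
force: [1.6, 4.9, -0.1]
grip_width: 0.0527
finger_force: 35.0
```

```bash
python3 go.py
```

```text
t 27.2 pos [0.5328 0.1334 0.1087] yaw 39.02 F [ 1.6  4.9 -0.1] T [ 0.77 -0.27  0.47] w 0.0527 34.9993072450161 J [1.600e+00 1.590e+01 1.018e+02 1.000e-01 6.220e+01 5.260e+01]
```

Call:
carry_out([
  [0,0,0,0,0,0],
  [0,0,0,0,0,0],
  [0,0,0,0,0,0],
  [0,0,0,0,0,0],
  [0,0,0,0,0,0],
  [0,0,-20,0,0,0],
  [0,0,-40,0,0,0],
  [0,0,-40,0,0,0],
  [0,0,0,0,0,0],
  [0,0,0,0,0,0],
], hand=-1)

```text
time: 28.45
eef_pos: [0.5317, 0.1326, 0.2076]
eef_rot: [[0.778, 0.629, -0.001], [0.629, -0.778, -0.0], [-0.001, -0.0, -1.0]]
force: [0.5, 0.5, -0.3]
grip_width: 0.0879
finger_force: 0.0
```

Call:
carry_out([
  [-20,20,-10,0,0,0],
  [-30,30,-10,0,0,0],
  [-30,30,-10,0,0,0],
  [-30,30,0,0,0,0],
  [-30,30,0,0,0,0],
  [-20,20,0,0,0,0],
  [0,0,0,0,0,0],
  [0,0,0,0,0,0],
])

```text
time: 29.45
eef_pos: [0.5078, -0.0916, 0.2371]
eef_rot: [[0.778, 0.628, -0.002], [0.628, -0.778, 0.001], [-0.001, -0.002, -1.0]]
force: [0.6, 0.0, 0.3]
grip_width: 0.0882
finger_force: 0.0
```

```bash
python3 go.py
python3 - <<'E'
from rig import viewer;import cv2,numpy as np
a=viewer.camera("side")["color"];b=viewer.camera("top")["color"]
cv2.imwrite("pics/p4.png",np.hstack([a[60:360,80:400],b[100:400,150:470]])[:,:,::-1])
E
```

```text
t 29.45 pos [ 0.5078 -0.0916  0.2371] yaw 38.94 F [0.6 0.  0.3] T [0.02 0.02 0.01] w 0.0882 0.0 J [-23.4   2.9 100.5   0.   76.7  27.6]
```

View pics/p4.png

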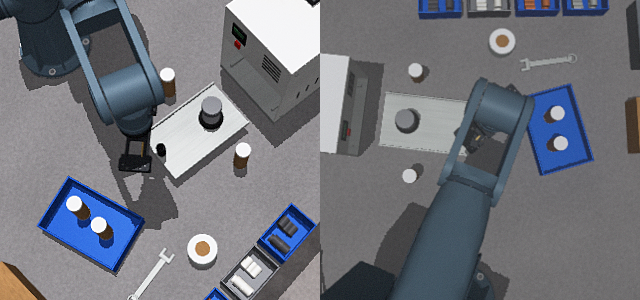

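The final picture shows the tray out with the canister on it at (210,108), both tubes upright in the bin at (75,204) and (98,225), and the other tubes in place.

```bash
python3 -c "
from rig import job_done;print(job_done())"
```

```text
the job is handed in; nothing more can be done
None
```

The job is handed in: the blocking tube stands upright in the bin beside the stock tube, the tray is out at its stop, and the cap is snug at about 0.48 N m (limit 0.75), finished at 29.5 s of the 72 s allowed.

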